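# Bleed down a compressed-air tank at its lock-nut valve

### The arm

A 6-joint arm with a two-finger parallel gripper is mounted at the origin on a cart in front of the work surface, level with it; the furniture and walls round the work are solid. World frame = base frame: x ahead of the robot, y to its left, z up, the work surface at z = 0. Lengths are in m, angles in rad, forces in N, time in s.
With the tool pointing down it reaches from about 0.35 to 0.85 m from the base axis. Payload 8.1 kg.
Tool frame: the origin (TCP) lies between the finger pads; the fingertips stand tips_ahead ahead of it and the grasp point (between the pads) lies 8 mm behind it (tips_ahead is the distance from the TCP to the fingertips, in m); z points along the fingers, x is the direction in which the jaws open and shut, and the axes are right-handed (so a half turn about z gives the same grasp; the last joint's range is limited). The gripper opens to 93 mm and grips with 3 to 60 N. Pads are 15 mm wide; open, the fingers measure 128 mm over their backs; the gripper's body (75 mm by 188 mm) begins 65 mm behind the grasp point.
Start: joints at [1.085, 0.13, 1.488, -0, 1.523, -0.085], TCP at [0.234, 0.552, 0.23] pointing down, gripper open.
Joint ranges: [-2.96, 2.96], [-0.89, 2.26], [0.02, 2.5], [-1.34, 4.48], [0, 2.73], [-2.66, 2.66]. Speed limits (rad/s): [2.39, 2.39, 2.79, 3.14, 3.14, 3.14].

### API

Orientations are given as a rotation vector (axis times angle).
In Python, from plant import * gives the robot as it stands.
- The arm moves only by the tool play_rows, never from a script. Its argument "increments" is a list that holds one entry, the list of rows, each a list of 4 numbers: the shift along the tool's x, y, z in cm, then the turn about the tool's z in rad. A call has 1 to 5 rows; each row is the pose to reach, as a shift and turn from the pose measured when the call began, along the tool's axes at that moment; what a row does not reach only later rows make up. A row lasts 1/10 s, in which the tool goes at most 50 mm and 8.59 degrees, less where a joint would pass 70% of its speed; a pose out of reach is approached as far as the arm can. A call with a gripper value outside its range is refused whole. "jaw" is the finger opening in cm, from 0 to 9.3, set as the call begins (left out, the last holds). The fingers move at their own pace and stop on an object; "squeeze" is the grip in N (left out, the last holds). Time passes only in rows, so rows that repeat a pose let the fingers close. It gives the time, the measured TCP pose, the force and the opening at its end, in the units of the state.
- read_state(): the state, without advancing time (a new reading comes with each control period).
- read_camera(name): name is "side" or "top" or "wrist"; returns (picture, depth): 420x560x3 uint8, blue, green, red; 420x560 float32, m along the optical axis (not along the pixel's ray), 0 where there is no reading.
- camera_params(name): a dict with "K" (3x3 intrinsics, pixels), "k1" (the pictures are not rectified: a ray, as slopes to the right and down, at radius r is drawn at 1 + k1 r^2 times it, then the intrinsics apply), "eye" and "orientation" of the camera in the world. Camera axes: x right, y up, looking along -z (the intrinsics and any distortion apply to the point x, -y, -z); pixel columns grow to the right and rows downward; lengths in m; the calibration is good to about 2 mm. A picture is of the moment at which its call begins: read the wrist's pose just before it. camera_params takes no time and is no camera call; for the wrist camera it gives the pose at the moment of the call.
- close_job(): hands the job in, once; it reports no verdict.
The state is a dict: "t": time; "q": joint angles; "dq": joint speeds; "joint_torque": joint torques, N m; "tool_pos": TCP position; "orientation": TCP orientation; "force": force on the tool from outside, world axes, zero at the start; "wrist_torque": the same for the moment, N m; "opening": finger opening in m.
Only numpy, scipy, OpenCV 4.12 (cv2) and the standard library are available. Lean on these libraries where they do the work, as an engineer would, in place of code of your own. Each camera call takes 0.05 s, during which the arm holds its last target.

### The job

The small air tank on the bench must be emptied before it is serviced. Pull the rubber dust cap straight up off its valve and put it in the round steel parts dish, unscrew the little knurled lock nut (anticlockwise, up to its stop or nearly so), then press the freed valve pin down and hold it until the gauge has fallen to zero. Leave the lock nut unscrewed, let the pin spring back up, and leave the other things on the bench alone.

Things in the scene. Friction and masses are not known exactly. Their poses are not given: they have to be found in the camera images.
- air_tank: Grey steel air tank, 124 mm in diameter, 300 mm long, lying along its own y axis on saddle feet; too heavy to move. Origin on the bench under its middle; own x away from the robot, z up. Top of shell 147 mm above the bench. On top: upright valve at own (0, +50 mm), gauge at own (0, -75 mm), 213 mm high. Handle on the far side, 147 mm high, out to x +101 mm; outlet on the -y end, out to y -196 mm.
- cap_mid (a point): Middle of the black ribbed rubber dust cap: a thimble 27 mm in diameter, 47 mm high, closed on top, open below, about 20 g. It stands loosely (no thread, 2 mm play) over the valve, hiding nut and pin, on a brass collar 157 mm above the bench. This point is on its axis, 23.5 mm above its lower rim. Raise it 45 mm to clear the pin. Own z is its axis, up.
- dish_floor (a point): Centre of the inner floor of the round stainless steel parts dish, 8 mm above the bench; floor 110 mm across, sloping sides, rim 151 mm across and 30 mm above the bench. Held by its magnet foot, it does not move. It stands to the left or the right of the tank, the bearing on the other side.
- nut_mid (a point): Middle of the knurled steel lock nut: round, 16 mm in diameter, 11 mm high, axis upright; this point is on the axis, half-way up (182.5 mm above the bench at the start). Below the nut: 20 mm of threaded stem, 15 mm in diameter, down to the collar, 31 mm in diameter. Above it the pin stands out 10.5 mm.
- lock_nut (a joint): Turn of the nut in rad: 0 = screwed down on the stem (start), growing as it is unscrewed, anticlockwise from above; stop at 4.71. It climbs the pin 4 mm a turn, 3 mm in all; stiff thread, 0.03 N m; stays where left. Screwed down it keeps the pin from going down. Turned while held at one height it would push the pin down instead of climbing, so let the hand rise with the thread.
- pin_top (a point): Centre of the flat top of the brass valve pin, 9 mm in diameter, which stands up through the lock nut; 198.5 mm above the bench while not pressed.
- valve_pin (a joint): Press of the valve pin in m: 0 = up, 0.003 = fully down. Sprung: 1.5 N at first, about 5.5 N fully down; springs back by itself. It cannot go down farther than the nut has climbed. The valve opens after 1.5 to 2 mm and air runs out for as long as it is held open.
- gauge (a joint): Needle of the pressure gauge in rad: 0 = zero mark (lower left of the dial), up to 4.71 = full scale, turning clockwise. Starts between 2.4 and 4.2. It falls to 0 in 2 to 3 s with the valve open, and stays where it is when the valve is shut.
- gauge_face (a point): Centre of the gauge's white dial (case 55 mm in diameter), tilted up and facing the tank's -x side; 194 mm above the bench.
- bearing: Bystander: steel ball bearing, 52 mm in diameter, 15 mm high, flat on the bench; origin under its centre.
- mug: Bystander: yellow mug, 78 mm in diameter, 102 mm high, to the left behind the tank; origin under its centre.
- wrench: Bystander: combination wrench, 256 mm long, 10 mm high, flat on the bench in front of the tank; origin under its middle.
- pliers: Bystander: pliers with blue grips, 189 mm long, 14 mm high, flat on the bench to the left; origin under the middle.
- dust_cap: The same dust cap; origin at the centre of its open lower rim, own z its axis, up.

How it is judged:
On the way, in this order (a step that is already met when the one before it is completed fails the run):
1. the dust cap lies in the parts dish, let go (horizontal distance between cap_mid and dish_floor below 0.055 m and z of cap_mid in the frame of dish_floor below 0.032 m and linear speed of dust_cap below 0.03 m/s and contact force between the fingers and dust_cap below 0.2 N), for 0.2 s.
2. the lock nut is unscrewed by 4.0 rad or more (value of joint lock_nut above 4 rad), for 0.1 s.
3. the pin has been held down until the gauge reads zero (value of joint gauge below 0.15 rad), for 0.1 s.
At the end, for the whole second after the job is handed in: The dust cap rests in the parts dish (its middle within 55 mm of the dish's centre and at most 32 mm above its floor), the lock nut is left unscrewed by at least 4.0 rad of its 4.71, the gauge reads zero (under 0.15 rad) and the valve pin has sprung back up (pressed less than 0.8 mm) (horizontal distance between cap_mid and dish_floor below 0.055 m and z of cap_mid in the frame of dish_floor below 0.032 m and linear speed of dust_cap below 0.03 m/s and value of joint lock_nut above 4 rad and value of joint gauge below 0.15 rad and value of joint valve_pin below 0.0008 m); the robot touches nothing.
It fails at once if the bearing is pushed more than 30 mm from its place (distance of bearing from where it was at the start of the episode above 0.03 m).
It fails at once if the mug is pushed more than 30 mm from its place (distance of mug from where it was at the start of the episode above 0.03 m).
It fails at once if the wrench is pushed more than 30 mm from its place (distance of wrench from where it was at the start of the episode above 0.03 m).
It fails at once if the pliers is pushed more than 30 mm from its place (distance of pliers from where it was at the start of the episode above 0.03 m).
It also fails if it takes over 72 s, if anything falls off the work surface, if the arm or the gripper's body presses on something with over 40 N, if the wrist force passes 120 N, or if a joint passes its speed limit or range.

## Working session

There is one attempt and no reset: what is moved stays moved. The work goes in short steps, Python scripts to look and compute and a tool call to move; the robot and the scene stay as the last step left them, time stands still between calls to the robot, and variables do not carry over. Pictures are saved under pics/ and viewed, and the job is handed in when it is done.

Besides the shell and the picture viewer there is one more tool, called after "Emit:" as name(argument=value, ...) on one line, values as JSON. play_rows: Moves the arm, as the interface text tells. Its arguments: {"type":"object","properties":{"increments":{"type":"array"},"jaw":{"type":"number"},"squeeze":{"type":"number"}},"required":["increments"]}

```bash
ls; mkdir -p pics
cat > h.py <<'E'
from plant import *
import numpy as np, cv2
from scipy.spatial.transform import Rotation as R
def shot(name,fn):
    p,d=read_camera(name); c=camera_params(name)
    cv2.imwrite('pics/%s.png'%fn,p); np.savez('pics/%s.npz'%fn,p=p,d=d,K=c['K'],k1=c['k1'],eye=c['eye'],o=c['orientation'])
    return p,d,c
def load(fn): return np.load('pics/%s.npz'%fn)
def RO(o):
    o=np.array(o); return o if o.shape==(3,3) else R.from_rotvec(o).as_matrix()
def ray(z,u,v):
    K=z['K'];x=(u-K[0,2])/K[0,0];y=(v-K[1,2])/K[1,1];k=float(z['k1'])
    X,Y=x,y
    for _ in range(20):
        s=1+k*(X*X+Y*Y);X,Y=x/s,y/s
    return RO(z['o'])@np.array([X,-Y,-1.])
def atz(z,u,v,h):
    r=ray(z,u,v);e=z['eye'];return e+r*(h-e[2])/r[2]
def atd(z,u,v,d=None):
    if d is None: d=float(z['d'][int(round(v)),int(round(u))])
    return z['eye']+ray(z,u,v)*d
def proj(z,P):
    c=RO(z['o']).T@(np.array(P)-z['eye']);x,y=c[0]/-c[2],-c[1]/-c[2];s=1+float(z['k1'])*(x*x+y*y)
    return z['K'][0,0]*x*s+z['K'][0,2],z['K'][1,1]*y*s+z['K'][1,2]
E
python3 - <<'E'
from h import *
print(read_state())
for n in ('top','side','wrist'):
    p,d,c=shot(n,n+'0');print(n,c)
E
```

```text
pics
{'t': 0.0, 'q': array([ 1.08459321e+00,  1.31164202e-01,  1.48924766e+00, -2.94010867e-05,
        1.52301080e+00, -8.53938205e-02]), 'dq': array([-1.41120503e-04, -7.16610762e-06,  9.48232722e-04,  1.82383613e-03,
        1.16568499e-03,  2.14110143e-04]), 'joint_torque': array([ 1.45286343e-03, -5.59847188e+01, -4.91762817e+01,  7.70515809e-02,
        3.54996650e-02, -1.45638664e-04]), 'tool_pos': array([0.23382943, 0.55197135, 0.22860298]), 'orientation': array([ 2.61844052e+00,  1.73427151e+00, -2.50042028e-03]), 'force': array([-0.63055149, -0.0988242 , -0.78953371]), 'wrist_torque': array([-0.00383072, -0.00953663,  0.01438183]), 'opening': 0.09311362223219492}
top {'K': array([[415.65894597,   0.        , 279.43272523],
       [  0.        , 415.65894597, 207.81168941],
       [  0.        ,   0.        ,   1.        ]]), 'k1': -0.00996026089309884, 'eye': array([0.32855506, 0.05337324, 1.50391147]), 'orientation': array([ 0.09907875, -0.121429  , -1.55649312])}
side {'K': array([[452.51833619,   0.        , 275.92515456],
       [  0.        , 452.51833619, 214.30656965],
       [  0.        ,   0.        ,   1.        ]]), 'k1': 0.001270400880464684, 'eye': array([-0.07076332, -0.96068197,  0.87680021]), 'orientation': array([ 0.99423493, -0.25815413, -0.49765897])}
wrist {'K': array([[336.66712371,   0.        , 278.90007707],
       [  0.        , 336.66712371, 202.59378494],
       [  0.        ,   0.        ,   1.        ]]), 'k1': 0.021242115115662465, 'eye': array([0.15880496, 0.58359865, 0.38430823]), 'orientation': array([-0.26035929, -0.16993847,  1.16181396])}
```

View pics/top0.png

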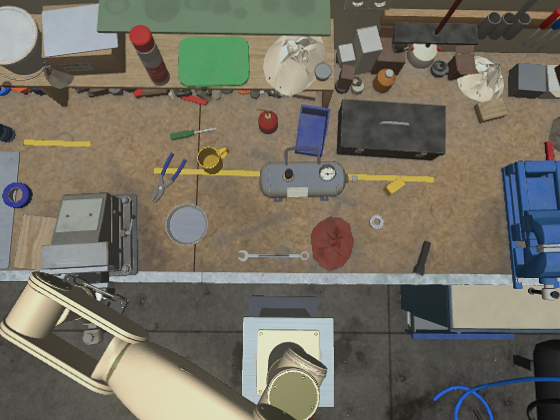

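View pics/side0.png

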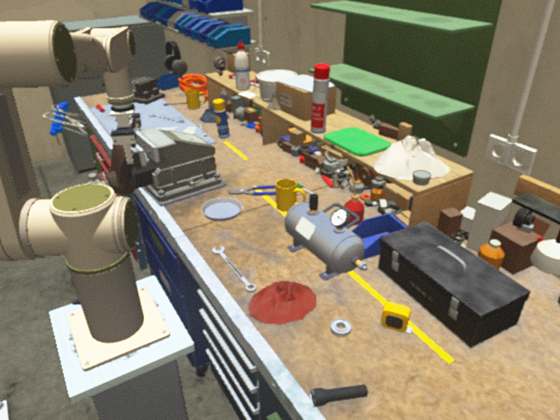

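View pics/wrist0.png

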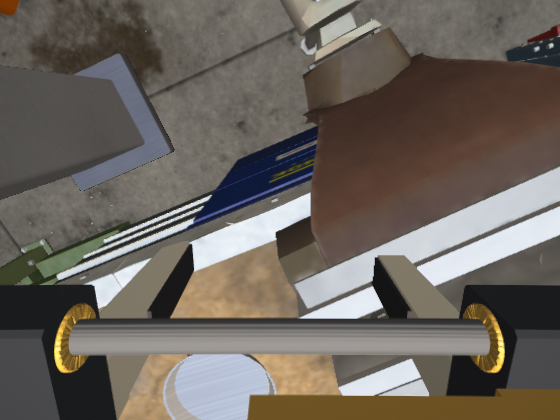

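Run:
```python
import cv2
p=cv2.imread('pics/top0.png');a=cv2.resize(p[140:210,250:360],None,fx=7,fy=7,interpolation=cv2.INTER_CUBIC);cv2.imwrite('pics/c1.png',a)
p=cv2.imread('pics/side0.png');a=cv2.resize(p[180:280,280:380],None,fx=6,fy=6,interpolation=cv2.INTER_CUBIC);cv2.imwrite('pics/c2.png',a)
p=cv2.imread('pics/top0.png');a=cv2.resize(p[140:280,140:260],None,fx=4.2,fy=4.2,interpolation=cv2.INTER_CUBIC);cv2.imwrite('pics/c3.png',a)
```

```text
(no output)
```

View pics/c1.png

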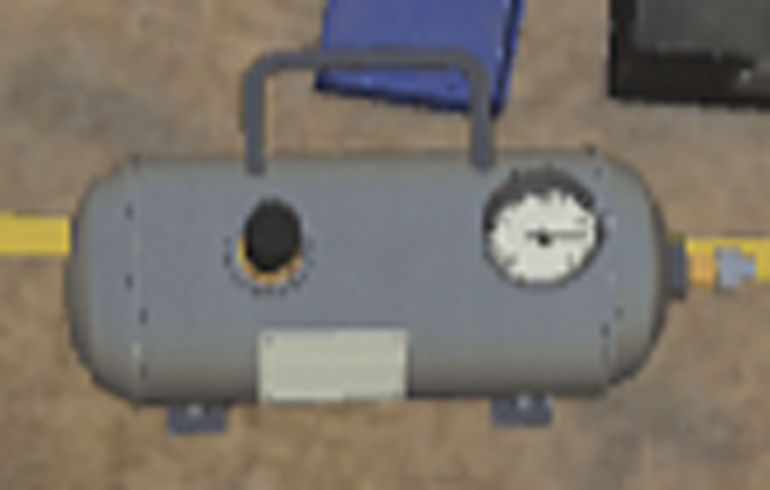

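View pics/c2.png

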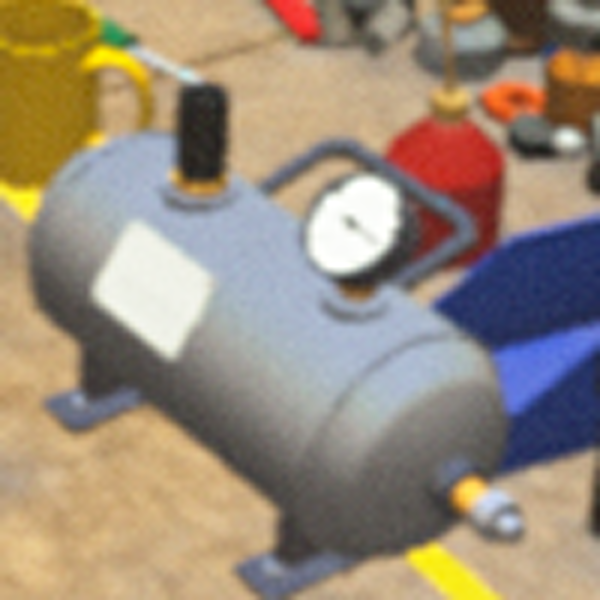

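View pics/c3.png

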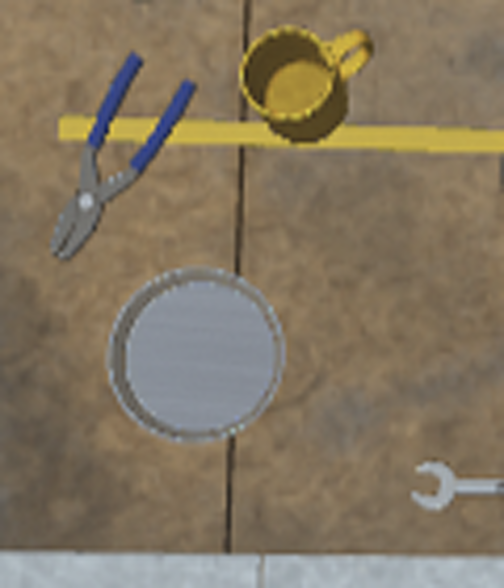

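Run:
```python
from h import *
t=load('top0');s=load('side0')
print('cap top',atz(t,288.7,172.5,.204)); print('gauge',atz(t,250+542/7,140+237/7,.194))
print('side cap mid',atz(s,280+202/6,180+133/6,.1805),'gauge',atz(s,280+353/6,180+225/6,.194))
print('dish',atz(t,140+204/4.2,140+352/4.2,.008),'rim',atz(t,140+197/4.2,140+354/4.2,.03))
print('rim px sides',[atz(t,140+u/4.2,140+v/4.2,.03) for u,v in((109,352),(285,352),(197,267),(197,440))])
P=atz(t,288.7,172.5,.204)[:2]
for z in(.157,.2): print(proj(t,[*P,z]),proj(s,[*P,z]))
print(atd(t,289,172), atd(t,187,225))
# mug, pliers, wrench
print('mug',atz(t,140+290/4.2,140+70/4.2,.102)[:2],'pl',atz(t,140+85/4.2,140+200/4.2,.01)[:2],[atz(t,140+u/4.2,140+v/4.2,.01)[:2] for u,v in((62,255),(135,58),(188,85))])
print('wr',[atz(t,u,255,.01)[:2] for u in (240,308)])
```

```text
cap top [0.62711858 0.00732256 0.204     ]
gauge [ 0.62668597 -0.11808036  0.194     ]
side cap mid [0.62650514 0.0080752  0.1805    ] gauge [ 0.62385755 -0.11889664  0.194     ]
dish [0.47808339 0.36011448 0.008     ] rim [0.47411453 0.36143977 0.03      ]
rim px sides [array([0.4749109 , 0.43573346, 0.03      ]), array([0.47671231, 0.28722355, 0.03      ]), array([0.54848966, 0.364524  , 0.03      ]), array([0.40160077, 0.35844858, 0.03      ])]
(np.float64(288.17363038821145), np.float64(175.68226534700597)) (np.float64(313.7577566955502), np.float64(208.83130773472257))
(np.float64(288.65377332970286), np.float64(172.7794729255341)) (np.float64(314.1573478154554), np.float64(196.63880149640732))
[0.62876462 0.00637473 0.20401179] [0.47367859 0.36552741 0.00829395]
mug [0.7027646  0.27976999] pl [0.60899298 0.46811423] [array([0.56047643, 0.4854724 ]), array([0.73625727, 0.43080544]), array([0.71257106, 0.3833515 ])]
wr [array([0.36832858, 0.1721045 ]), array([ 0.37096729, -0.07081883])]
```

Run:
```python
import plant; print([n for n in dir(plant) if n[0]!='_']); print(getattr(plant,'tips_ahead',None))
from h import *
s=read_state();print(R.from_rotvec(s['orientation']).as_matrix().round(3))
Rm=R.from_rotvec(s['orientation']).as_matrix()
z=load('side0')
P=s['tool_pos'];print(proj(z,P))
# depth of fingertips from the wrist image
w=load('wrist0')
d=w['d'];print(d[250:300:10,170:200:10]);
for u,v in((180,260),(175,275),(385,265),(395,270)):
    p=atd(w,u,v);print(u,v,Rm.T@(p-P))
```

```text
['IKError', 'camera_params', 'close_job', 'read_camera', 'read_state', 'tips_ahead']
0.011
[[ 0.39   0.921 -0.001]
 [ 0.921 -0.39  -0.001]
 [-0.001 -0.    -1.   ]]
(np.float64(132.52430702144426), np.float64(154.20907384330113))
[[0.1681296  0.16826227 0.17750445]
 [0.15748934 0.1613018  0.17570296]
 [0.14851193 0.15904087 0.1769157 ]
 [0.14438453 0.15918213 0.43223903]
 [0.14447309 0.15762168 0.43479037]]
180 260 [-0.04781547 -0.00846114 -0.00906774]
175 275 [-0.04709362 -0.00656518 -0.02008969]
385 265 [ 0.04760412 -0.00999003 -0.01701751]
395 270 [ 0.05033697 -0.01032305 -0.02232626]
```

```bash
cat > go.py <<'E'
import sys
from h import *
def go(x,y,z,xang=None):
    s=read_state();Rm=R.from_rotvec(s['orientation']).as_matrix();d=Rm.T@(np.array([x,y,z])-s['tool_pos'])*100
    a=np.arctan2(Rm[1,0],Rm[0,0])
    print('t %.2f pos %s xang %.4f q6 %.3f tilt %s F %s open %.4f'%(s['t'],s['tool_pos'].round(4),a,s['q'][5],Rm[:,2].round(4),s['force'].round(2),s['opening']))
    print('shift cm',d.round(3),'' if xang is None else 'turn %.4f'%(a-xang))
if __name__=='__main__': go(*map(float,sys.argv[1:]))
E
python3 go.py .627 .0075 .30 0.01
```

```text
t 0.15 pos [0.2339 0.5521 0.2288] xang 1.1700 q6 -0.085 tilt [-7.0e-04 -1.3e-03 -1.0e+00] F [-0.6  -0.16 -0.06] open 0.0931
shift cm [-34.816  57.443  -7.076] turn 1.1600
```

Emit:
play_rows(increments=[[[-2,3,-3,0.1],[-4.5,7,-5,0.25],[-7,11,-6,0.4],[-9.5,15.5,-7,0.55],[-12,20,-7.5,0.7]]], jaw=5)

```text
t: 0.65
tool_pos: [0.3695, 0.3655, 0.3045]
orientation: [3.057, 0.723, 0.0]
force: [0.8, 0.3, 0.3]
opening: 0.0576
```

```bash
python3 go.py .627 .0075 .30 0.01
```

```text
t 0.65 pos [0.3695 0.3655 0.3045] xang 0.4645 q6 0.217 tilt [ 4.e-04 -4.e-04 -1.e+00] F [0.75 0.26 0.3 ] open 0.0576
shift cm [ 6.977 43.545  0.48 ] turn 0.4545
```

Emit:
play_rows(increments=[[[0.8,4.8,0,0.1],[1.6,9.6,0.1,0.2],[2.3,14.4,0.2,0.3],[3.1,19.2,0.3,0.4],[3.9,24,0.4,0.45]]])

```text
t: 1.15
tool_pos: [0.5126, 0.1666, 0.3005]
orientation: [3.141, 0.017, 0.001]
force: [1.0, -0.5, -0.1]
opening: 0.0501
```

```bash
python3 go.py .627 .0075 .30 0.01
```

```text
t 1.15 pos [0.5126 0.1666 0.3005] xang 0.0106 q6 0.209 tilt [ 3.e-04 -3.e-04 -1.e+00] F [ 1.03 -0.54 -0.14] open 0.0501
shift cm [11.267 16.029  0.058] turn 0.0006
```

Emit:
play_rows(increments=[[[3,4,0,0],[6,8.5,0,0],[9,12.8,0,0],[11.3,16,0.0,0],[11.3,16,0,0]]])

```text
t: 1.65
tool_pos: [0.6289, 0.0024, 0.2983]
orientation: [3.14, 0.008, -0.003]
force: [-0.3, 1.0, -0.4]
opening: 0.0497
```

Run:
```python
from h import *
from go import go
go(.627,.0075,.182,0.01)
p,d,c=shot('wrist','w1'); w=load('w1')
print(proj(w,[.627,.0075,.204]),proj(w,[.627,.0075,.157]))
```

```text
t 1.65 pos [0.6289 0.0024 0.2983] xang 0.0052 q6 -0.082 tilt [-0.0021 -0.0019 -1.    ] F [-0.32  1.05 -0.45] open 0.0497
shift cm [-0.162 -0.533 11.629] turn -0.0048
(np.float64(279.1614197940033), np.float64(205.3415442640045)) (np.float64(279.20982119426577), np.float64(190.0035135598027))
```

View pics/w1.png

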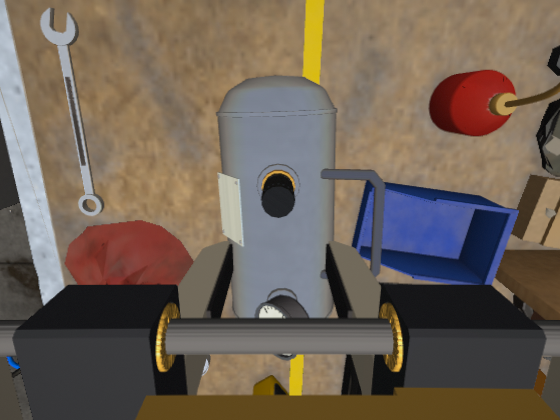

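Run:
```python
from h import *
p=cv2.imread('pics/w1.png');a=cv2.resize(p[155:235,235:325],None,fx=7,fy=7,interpolation=cv2.INTER_CUBIC)
a=cv2.convertScaleAbs(a,alpha=1.8,beta=20);cv2.imwrite('pics/c4.png',a)
w=load('w1');
print(w['eye'],RO(w['o']).round(3)); print(w['d'][200:222:3,278])
for v in (195,200,205,210):print(atd(w,279,v))
import math
for X,Y in((.627,.0075),(.628,.0075)):
  for zz in(.204,.157):
    r=.0135 if zz>.2 else .0155
    q=np.array([proj(w,[X+r*math.cos(t),Y+r*math.sin(t),zz]) for t in np.arange(0,6.3,.1)]);print(X,zz,q.min(0),q.max(0))
```

```text
[0.62668059 0.08550926 0.45421892] [[ 1.    -0.007 -0.   ]
 [ 0.007  0.957  0.29 ]
 [-0.002 -0.29   0.957]]
[0.260356   0.25967485 0.26164404 0.26280546 0.26231503 0.26353917
 0.32451683 0.32635373]
[0.62681601 0.01591477 0.20422016]
[0.62684301 0.0123438  0.20573268]
[0.62687194 0.00796408 0.20460068]
[0.62689938 0.00425689 0.2057499 ]
0.627 0.204 [261.82844782 188.53807793] [296.50317173 221.65224146]
0.627 0.157 [262.22398807 173.31038576] [296.20443763 206.2122622 ]
0.628 0.204 [263.11401266 188.5473207 ] [297.78788356 221.66117387]
0.628 0.157 [263.32124819 173.31829161] [297.30097501 206.21990236]
```

View pics/c4.png

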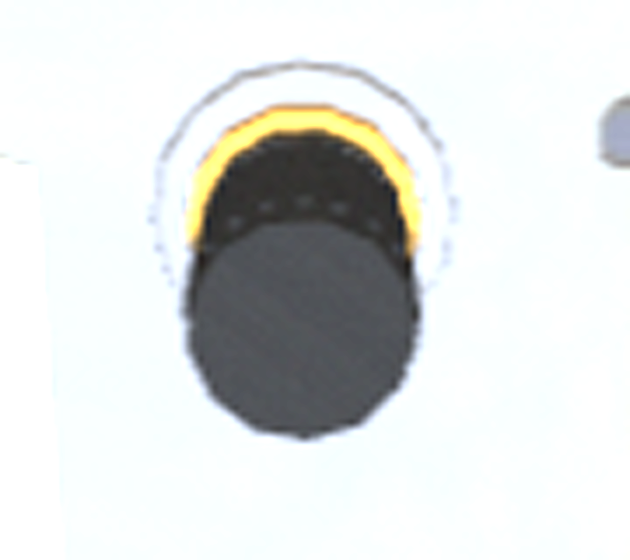

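Emit:
play_rows(increments=[[[-0.2,-0.66,2.5,0],[-0.23,-0.66,5.5,0],[-0.23,-0.66,8.5,0],[-0.23,-0.66,10.5,0],[-0.23,-0.66,11.6,0]]])

```text
t: 2.2
tool_pos: [0.6234, 0.013, 0.1803]
orientation: [-3.141, -0.012, 0.009]
force: [-0.7, 0.9, -0.2]
opening: 0.0502
```

```bash
python3 go.py .6265 .009 .182 0.005
```

```text
t 2.20 pos [0.6234 0.013  0.1803] xang 0.0079 q6 -0.069 tilt [-5.8e-03  2.0e-04 -1.0e+00] F [-0.67  0.9  -0.21] open 0.0502
shift cm [ 0.302  0.402 -0.169] turn 0.0029
```

Emit:
play_rows(increments=[[[0.3,0.4,-0.15,0],[0.3,0.4,-0.15,0],[0.3,0.4,-0.15,0]]])

```text
t: 2.5
tool_pos: [0.6275, 0.0091, 0.1838]
orientation: [-3.141, -0.013, 0.005]
force: [0.3, -0.0, -0.3]
opening: 0.0498
```

```bash
python3 go.py .6265 .009 .182 0.005
```

```text
t 2.50 pos [0.6275 0.0091 0.1838] xang 0.0080 q6 -0.075 tilt [-3.e-03  1.e-04 -1.e+00] F [ 0.29 -0.01 -0.34] open 0.0498
shift cm [-0.1    0.01   0.177] turn 0.0030
```

Emit:
play_rows(increments=[[[0,0,0.2,0],[0,0,0.2,0],[0,0,0.2,0],[0,0,0.2,0],[0,0,0.2,0]]], jaw=1.8, squeeze=8)

```text
t: 3.0
tool_pos: [0.6277, 0.0091, 0.1821]
orientation: [-3.142, -0.013, 0.004]
force: [0.2, -0.2, 2.1]
opening: 0.0266
```

```bash
python3 go.py .6265 .009 .282 0.005
```

```text
t 3.00 pos [0.6277 0.0091 0.1821] xang 0.0080 q6 -0.075 tilt [-0.0025  0.     -1.    ] F [ 0.23 -0.21  2.06] open 0.0266
shift cm [-1.420e-01  5.000e-03 -9.989e+00] turn 0.0030
```

Gripped (26.6 mm). Lift straight up.

Emit:
play_rows(increments=[[[0,0,-0.5,0],[0,0,-2,0],[0,0,-4,0],[0,0,-6.5,0],[0,0,-9,0]]])

```text
t: 3.5
tool_pos: [0.6278, 0.0091, 0.2742]
orientation: [-3.142, -0.012, 0.003]
force: [-0.1, 0.6, -0.1]
opening: 0.0264
```

```bash
python3 go.py .476 .361 .20 0.65
```

```text
t 3.50 pos [0.6278 0.0091 0.2742] xang 0.0079 q6 -0.075 tilt [-0.002  0.    -1.   ] F [-0.08  0.59 -0.06] open 0.0264
shift cm [-14.891 -35.313   7.452] turn -0.6421
```

Emit:
play_rows(increments=[[[-1,-2,-0.5,0],[-2.5,-6,-0.5,0],[-4.2,-10,0,0],[-6,-14,0,0],[-7.7,-18,0,0]]])

```text
t: 4.0
tool_pos: [0.5486, 0.1898, 0.2757]
orientation: [-3.141, -0.012, 0.001]
force: [-0.3, 0.5, -0.1]
opening: 0.0268
```

Emit:
play_rows(increments=[[[-1.7,-4,0.5,0],[-3.4,-8,1.5,0],[-5,-12,3,0],[-6.2,-15,5,0],[-6.8,-16.5,7,0]]])

```text
t: 4.5
tool_pos: [0.4782, 0.3573, 0.207]
orientation: [-3.139, -0.016, -0.001]
force: [-0.1, -0.8, -0.4]
opening: 0.0266
```

```bash
python3 go.py .476 .361 .10 0.01
```

```text
t 4.50 pos [0.4782 0.3573 0.207 ] xang 0.0101 q6 0.545 tilt [ 6.0e-04  2.1e-03 -1.0e+00] F [-0.13 -0.8  -0.35] open 0.0266
shift cm [-0.226 -0.354 10.699] turn 0.0001
```

Emit:
play_rows(increments=[[[-0.2,-0.3,2.5,0],[-0.2,-0.3,6,0],[-0.2,-0.3,9.5,0],[-0.2,-0.3,12.5,0],[-0.2,-0.3,13.5,0]]])

```text
t: 5.0
tool_pos: [0.4745, 0.3594, 0.0692]
orientation: [3.141, 0.016, -0.006]
force: [-0.9, -0.1, -0.5]
opening: 0.0268
```

```bash
python3 go.py .476 .361 .036 0.01
```

```text
t 5.00 pos [0.4745 0.3594 0.0692] xang 0.0101 q6 0.551 tilt [-3.6e-03 -5.0e-04 -1.0e+00] F [-0.86 -0.14 -0.51] open 0.0268
shift cm [ 0.164 -0.155  3.315] turn 0.0001
```

Emit:
play_rows(increments=[[[0.1,0,1,0],[0.1,0,2,0],[0.1,0,2.9,0],[0.1,0,3.1,0],[0.1,0,3.2,0]]])

```text
t: 5.5
tool_pos: [0.4756, 0.3596, 0.0375]
orientation: [3.141, 0.016, -0.005]
force: [0.2, 0.1, 0.0]
opening: 0.0268
```

```bash
python3 go.py .476 .361 .036 0.01
```

```text
t 5.50 pos [0.4756 0.3596 0.0375] xang 0.0101 q6 0.550 tilt [-3.2e-03 -2.0e-04 -1.0e+00] F [0.22 0.09 0.04] open 0.0268
shift cm [ 0.037 -0.14   0.15 ] turn 0.0001
```

Lower gently to contact, then release.

Emit:
play_rows(increments=[[[0,0,0.2,0],[0,0,0.4,0],[0,0,0.5,0],[0,0,0.5,0]]])

```text
t: 5.9
tool_pos: [0.4759, 0.3598, 0.0331]
orientation: [-3.141, -0.016, 0.004]
force: [-1.2, -0.4, 2.7]
opening: 0.0267
```

```bash
python3 go.py .476 .361 .036 0.01
```

```text
t 5.90 pos [0.4759 0.3598 0.0331] xang 0.0101 q6 0.550 tilt [-2.6e-03  1.0e-04 -1.0e+00] F [-1.24 -0.36  2.68] open 0.0267
shift cm [ 0.007 -0.121 -0.291] turn 0.0001
```

Contact at 2.7 N. Release, keeping the opening moderate.

Emit:
play_rows(increments=[[[0,0,0,0],[0,0,0,0],[0,0,0,0],[0,0,0,0]]], jaw=5)

```text
t: 6.3
tool_pos: [0.4758, 0.3597, 0.033]
orientation: [3.142, 0.016, -0.004]
force: [-0.0, 0.2, -0.4]
opening: 0.0492
```

Emit:
play_rows(increments=[[[0,0,-1.5,0],[0,0,-4.5,0],[0,0,-8,0],[0,0,-12,0],[0,0,-16,0]]])

```text
t: 6.8
tool_pos: [0.476, 0.3596, 0.1956]
orientation: [-3.141, -0.016, 0.004]
force: [0.6, 0.3, 0.4]
opening: 0.0502
```

Run:
```python
from h import *
from go import go
shot('wrist','w2')
go(.627,.009,.29,-1.0)
```

```text
t 6.85 pos [0.4791 0.3616 0.2043] xang 0.0102 q6 0.550 tilt [ 0.0068  0.006  -1.    ] F [1.63 1.73 5.64] open 0.0500
shift cm [14.486 35.354 -8.681] turn 1.0102
```

View pics/w2.png

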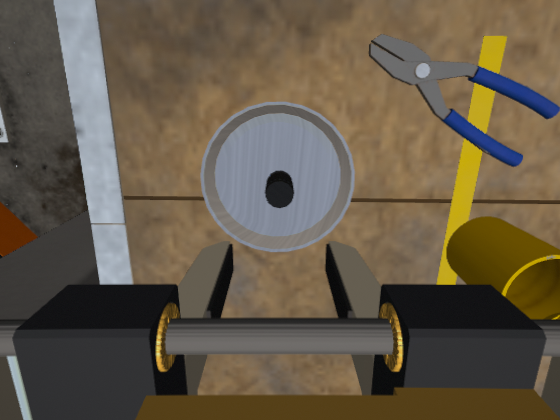

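Emit:
play_rows(increments=[[[1,3,-3,0.14],[3,7,-6,0.28],[5,11.5,-8,0.42],[6.7,16,-8.5,0.56],[8.5,20.5,-8.7,0.7]]])

```text
t: 7.35
tool_pos: [0.5648, 0.1601, 0.2936]
orientation: [-2.944, 1.066, -0.013]
force: [0.7, 0.6, -0.3]
opening: 0.05
```

```bash
python3 go.py .627 .009 .29 -1.6
```

```text
t 7.35 pos [0.5648 0.1601 0.2936] xang -0.6948 q6 0.881 tilt [ 0.011   0.0069 -0.9999] F [ 0.68  0.57 -0.28] open 0.0500
shift cm [14.453  7.63   0.324] turn 0.9052
```

Emit:
play_rows(increments=[[[4,2,0,0.14],[8,4,0,0.28],[11,6,0,0.42],[13.5,7.2,0.1,0.56],[14.3,7.6,0.3,0.7]]])

```text
t: 7.85
tool_pos: [0.6267, 0.007, 0.2912]
orientation: [-2.39, 2.02, -0.008]
force: [0.9, 0.4, -1.0]
opening: 0.0502
```

Run:
```python
from go import *
go(.627,.009,.29,-2.386)
shot('wrist','w3')
```

```text
t 7.85 pos [0.6267 0.007  0.2912] xang -1.4036 q6 1.329 tilt [ 0.0122  0.006  -0.9999] F [ 0.88  0.36 -1.02] open 0.0502
shift cm [-0.193 -0.06   0.122] turn 0.9824
```

View pics/w3.png

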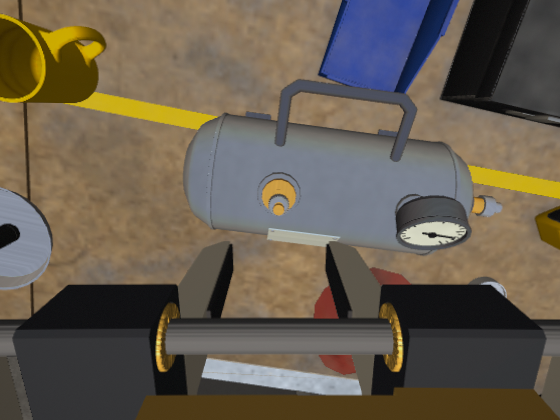

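Emit:
play_rows(increments=[[[-0.2,0,0,0.14],[-0.2,0,0,0.28],[-0.2,0,0,0.42],[-0.2,0,0,0.56],[-0.2,0,0,0.7]]])

```text
t: 8.4
tool_pos: [0.6261, 0.0096, 0.2915]
orientation: [-1.537, 2.724, -0.001]
force: [0.5, -0.6, 0.2]
opening: 0.0504
```

Emit:
play_rows(increments=[[[0,0,0,0.14],[0,0,0,0.27],[0,0,0,0.27],[0,0,0,0.27]]])

```text
t: 8.8
tool_pos: [0.626, 0.01, 0.2921]
orientation: [-1.165, 2.903, 0.002]
force: [-0.2, -0.8, 0.9]
opening: 0.0497
```

Run:
```python
from go import *
go(.627,.009,.29,-2.386)
shot('wrist','w4')
for n in('w3','w4'):
  w=load(n);print(w['eye'].round(4),proj(w,[.627,.009,.1985]),proj(w,[.627,.009,.157]))
  p=w['p'];u,v=map(int,proj(w,[.627,.009,.18]));a=cv2.resize(p[v-40:v+40,u-40:u+40],None,fx=7,fy=7,interpolation=cv2.INTER_CUBIC);cv2.imwrite('pics/z%s.png'%n,a);print(u-40,v-40)
```

```text
t 8.80 pos [0.626  0.01   0.2921] xang -2.3784 q6 2.309 tilt [ 0.0127  0.0061 -0.9999] F [-0.17 -0.81  0.89] open 0.0497
shift cm [ 0.001 -0.144  0.207] turn 0.0076
[0.7034 0.0186 0.447 ] (np.float64(276.52626320875925), np.float64(209.39309541860095)) (np.float64(276.9847480418144), np.float64(195.61476079969242))
236 162
[ 0.6787 -0.0494  0.4477] (np.float64(279.28714024781624), np.float64(207.82551454985145)) (np.float64(279.84496082883487), np.float64(193.97048032758852))
239 161
```

View pics/zw3.png

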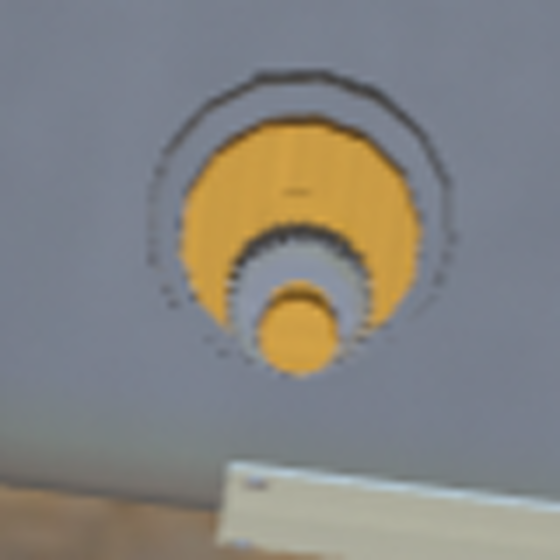

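View pics/zw4.png

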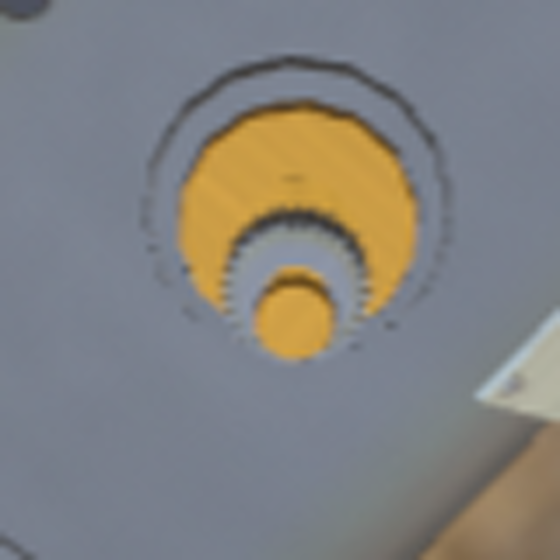

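Run:
```python
from go import *
obs=[('w1',278.1,201.9,.204,.0052),('w3',278.7,209.7,.1985,-1.4036),('w4',281.1,206.6,.1985,-2.3784)]
A=[];B=[]
for n,u,v,z,a in obs:
  e=atz(load(n),u,v,z)[:2];print(n,e.round(4))
  # tool x=(c,s), tool y=(s,-c)
  c,s=np.cos(a),np.sin(a)
  A+=[[1,0,c,s],[0,1,s,-c]];B+=list(e)
x,r,*_=np.linalg.lstsq(np.array(A),np.array(B),rcond=None);print(x.round(4),(np.array(A)@x-B).round(4))
go(x[0],x[1],.177,-2.4)
```

```text
w1 [0.6262 0.0103]
w3 [0.627  0.0073]
w4 [0.6267 0.0073]
[ 6.257e-01  8.400e-03  6.000e-04 -1.500e-03] [ 0.0002 -0.0004  0.0002  0.0008 -0.0004 -0.0004]
t 8.85 pos [0.626  0.01   0.2919] xang -2.3791 q6 2.309 tilt [ 0.0126  0.0062 -0.9999] F [-0.84 -0.93  0.43] open 0.0501
shift cm [ 0.285 -0.041 11.492] turn 0.0209
```

Emit:
play_rows(increments=[[[0,0,2,0.02],[0.1,0,4.5,0.02],[0.2,0,7,0.02],[0.25,0,9,0.02],[0.25,0,9.5,0.02]]], jaw=3.5)

```text
t: 9.35
tool_pos: [0.6236, 0.009, 0.1937]
orientation: [-1.141, 2.917, 0.005]
force: [-0.3, 0.4, 0.2]
opening: 0.0349
```

```bash
python3 go.py .6258 .0084 .177 -2.4
```

```text
t 9.35 pos [0.6236 0.009  0.1937] xang -2.3961 q6 2.323 tilt [ 0.0077  0.0066 -0.9999] F [-0.28  0.37  0.21] open 0.0349
shift cm [-0.101 -0.19   1.676] turn 0.0039
```

Emit:
play_rows(increments=[[[-0.1,-0.2,0.5,0],[-0.1,-0.2,1.1,0],[-0.1,-0.2,1.6,0],[-0.1,-0.2,1.65,0],[-0.1,-0.2,1.65,0]]])

```text
t: 9.85
tool_pos: [0.626, 0.0083, 0.1776]
orientation: [-1.141, 2.916, 0.005]
force: [0.2, 0.7, 0.3]
opening: 0.0348
```

```bash
python3 go.py .6258 .0084 .177 -2.4
```

```text
t 9.85 pos [0.626  0.0083 0.1776] xang -2.3959 q6 2.322 tilt [ 0.0082  0.0065 -0.9999] F [0.2  0.67 0.29] open 0.0348
shift cm [0.014 0.021 0.061] turn 0.0041
```

Emit:
play_rows(increments=[[[0,0,0.05,0],[0,0,0.05,0],[0,0,0.05,0],[0,0,0.05,0],[0,0,0.05,0]]], jaw=0.8, squeeze=16)

```text
t: 10.35
tool_pos: [0.6269, 0.0089, 0.1776]
orientation: [-1.141, 2.914, 0.005]
force: [4.5, 2.8, -0.3]
opening: 0.0155
```

```bash
python3 go.py .6258 .0084 .177 -2.4
```

```text
t 10.35 pos [0.6269 0.0089 0.1776] xang -2.3955 q6 2.322 tilt [ 0.0102  0.0073 -0.9999] F [ 4.47  2.75 -0.32] open 0.0155
shift cm [0.113 0.033 0.062] turn 0.0045
```

Emit:
play_rows(increments=[[[0,0,-0.005,-0.08],[0,0,-0.012,-0.2],[0,0,-0.02,-0.32],[0,0,-0.028,-0.44],[0,0,-0.035,-0.54]]])

```text
t: 10.85
tool_pos: [0.6266, 0.0085, 0.1779]
orientation: [-1.883, 2.501, -0.001]
force: [-0.8, -1.6, -0.3]
opening: 0.0154
```

```bash
python3 go.py .6265 .0088 .1776 -2.4; python3 -c "
from h import *
print(read_state()['wrist_torque'])"
```

```text
t 10.85 pos [0.6266 0.0085 0.1779] xang -1.8508 q6 1.777 tilt [ 0.0095  0.0066 -0.9999] F [-0.77 -1.56 -0.27] open 0.0154
shift cm [-0.028  0.017  0.032] turn 0.5492
[-0.15996273  0.15283193 -0.04257079]
```

Emit:
play_rows(increments=[[[0,0,-0.01,-0.12],[0,0,-0.02,-0.25],[0,0,-0.03,-0.38],[0,0,-0.04,-0.51],[0,0,-0.048,-0.64]]])

```text
t: 11.35
tool_pos: [0.6266, 0.0078, 0.1784]
orientation: [-2.579, 1.776, -0.007]
force: [1.5, -2.2, -2.0]
opening: 0.0158
```

```bash
python3 go.py .6265 .0088 .1776 -2.4; python3 -c "
from h import *
print(read_state()['wrist_torque'])"
```

```text
t 11.35 pos [0.6266 0.0078 0.1784] xang -1.2059 q6 1.132 tilt [ 0.0096  0.0055 -0.9999] F [ 1.51 -2.15 -2.05] open 0.0158
shift cm [-0.099 -0.028  0.081] turn 1.1941
[-0.42632238 -0.0965226  -0.00586873]
```

Emit:
play_rows(increments=[[[0,0,-0.008,-0.12],[0,0,-0.016,-0.25],[0,0,-0.024,-0.38],[0,0,-0.032,-0.51],[0,0,-0.04,-0.64]]])

```text
t: 11.85
tool_pos: [0.627, 0.0071, 0.1788]
orientation: [-3.012, 0.868, -0.014]
force: [4.3, -2.2, -3.1]
opening: 0.0154
```

```bash
python3 go.py .6265 .0088 .1776 -2.4; python3 -c "
from h import *
print(read_state()['wrist_torque'])"
```

```text
t 11.85 pos [0.627  0.0071 0.1788] xang -0.5611 q6 0.487 tilt [ 0.0105  0.0046 -0.9999] F [ 4.34 -2.21 -3.15] open 0.0154
shift cm [-0.133 -0.115  0.116] turn 1.8389
[-0.36722301 -0.55881037 -0.07450403]
```

Emit:
play_rows(increments=[[[0.03,0,-0.006,-0.12],[0.03,0,-0.014,-0.25],[0.03,0,-0.02,-0.38],[0.03,0,-0.028,-0.51],[0.03,0,-0.036,-0.64]]])

```text
t: 12.35
tool_pos: [0.6277, 0.0069, 0.1792]
orientation: [-3.135, -0.132, -0.018]
force: [4.3, 0.4, -1.8]
opening: 0.015
```

```bash
python3 go.py .6265 .0088 .1776 -2.4; python3 -c "
from h import *
print(read_state()['wrist_torque'])"
```

```text
t 12.35 pos [0.6277 0.0069 0.1792] xang 0.0843 q6 -0.159 tilt [ 0.0115  0.0045 -0.9999] F [ 4.29  0.37 -1.84] open 0.0150
shift cm [-0.107 -0.195  0.164] turn 2.4843
[-0.0224604  -0.53398614 -0.01889408]
```

Emit:
play_rows(increments=[[[0.03,0,-0.008,-0.12],[0.03,0,-0.016,-0.25],[0.03,0,-0.024,-0.38],[0.03,0,-0.032,-0.51],[0.03,0,-0.04,-0.64]]])

```text
t: 12.85
tool_pos: [0.6284, 0.0072, 0.1796]
orientation: [-2.935, -1.121, -0.021]
force: [5.3, 3.4, -2.4]
opening: 0.015
```

Run:
```python
from go import *
go(.6265,.0088,.1776,-2.4)
print(read_state()['wrist_torque'])
p,d,c=shot('side','s5');w=load('s5');u,v=map(int,proj(w,[.627,.008,.19]));cv2.imwrite('pics/zs5.png',cv2.resize(p[v-60:v+50,u-60:u+80],None,fx=5.5,fy=5.5,interpolation=cv2.INTER_CUBIC))
```

```text
t 12.85 pos [0.6284 0.0072 0.1796] xang 0.7298 q6 -0.804 tilt [ 0.0124  0.0048 -0.9999] F [ 5.26  3.38 -2.43] open 0.0150
shift cm [-0.035 -0.247  0.203] turn 3.1298
[ 0.2541345  -0.67615743 -0.1105219 ]
```

View pics/zs5.png

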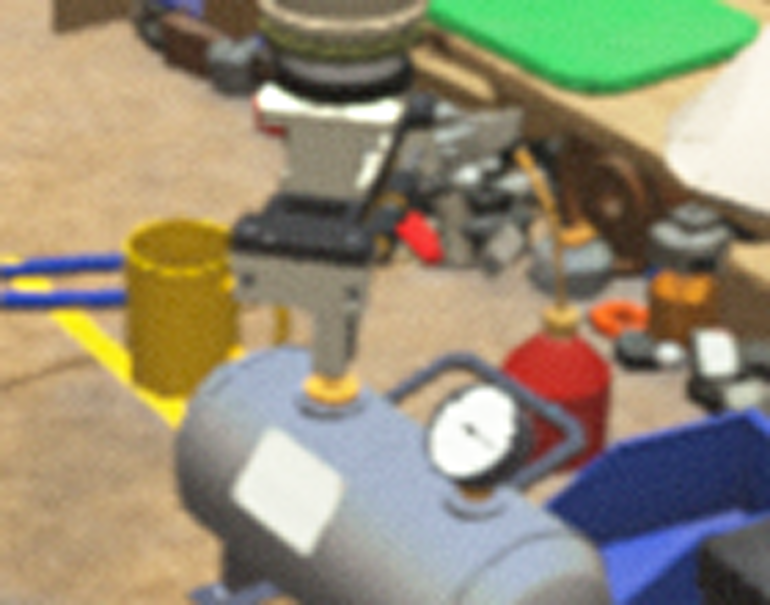

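Emit:
play_rows(increments=[[[0.03,0,-0.008,-0.12],[0.03,0,-0.016,-0.25],[0.03,0,-0.024,-0.38],[0.03,0,-0.032,-0.51],[0.03,0,-0.04,-0.64]]])

```text
t: 13.4
tool_pos: [0.6288, 0.0078, 0.1801]
orientation: [2.419, 1.998, 0.021]
force: [2.2, 3.3, -1.7]
opening: 0.0155
```

Emit:
play_rows(increments=[[[0.03,0,-0.008,-0.12],[0.03,0,-0.016,-0.25],[0.03,0,-0.024,-0.38],[0.03,0,-0.032,-0.51],[0.03,0,-0.04,-0.64]]])

```text
t: 13.9
tool_pos: [0.6288, 0.0085, 0.1805]
orientation: [1.662, 2.657, 0.019]
force: [2.2, 3.4, -0.8]
opening: 0.015
```

Run:
```python
from go import *
go(.6265,.0088,.1776,-2.4)
print(read_state()['wrist_torque'])
```

```text
t 13.90 pos [0.6288 0.0085 0.1805] xang 2.0233 q6 -2.096 tilt [ 0.0127  0.0061 -0.9999] F [ 2.21  3.39 -0.76] open 0.0150
shift cm [ 0.123 -0.198  0.284] turn 4.4233
[ 0.64056907 -0.18048007 -0.02729746]
```

Emit:
play_rows(increments=[[[0.0,0,-0.008,-0.1],[0.0,0,-0.014,-0.2],[0.0,0,-0.017,-0.25],[0,0,-0.017,-0.25]]])

```text
t: 14.3
tool_pos: [0.6286, 0.0089, 0.1805]
orientation: [1.32, 2.842, 0.017]
force: [0.3, 3.6, 0.2]
opening: 0.0155
```

Emit:
play_rows(increments=[[[0,0,0,0],[0,0,0,0],[0,0,0,0],[0,0,0,0]]], jaw=3.5)

```text
t: 14.7
tool_pos: [0.6286, 0.0087, 0.1806]
orientation: [1.321, 2.841, 0.017]
force: [0.3, 0.3, 0.1]
opening: 0.0347
```

Run:
```python
from go import *
go(.626,.0083,.25,2.3)
```

```text
t 14.70 pos [0.6286 0.0087 0.1806] xang 2.2711 q6 -2.344 tilt [ 0.0122  0.0063 -0.9999] F [0.32 0.31 0.08] open 0.0347
shift cm [ 0.116 -0.129 -6.942] turn -0.0289
```

Rise and check.

Emit:
play_rows(increments=[[[0,0,-1,0],[0,0,-3.5,0],[0,0,-6.5,0],[0,0,-9.5,0],[0,0,-10.8,0]]])

```text
t: 15.2
tool_pos: [0.6285, 0.0078, 0.2933]
orientation: [1.319, 2.836, 0.02]
force: [0.9, 0.4, -0.4]
opening: 0.0351
```

Emit:
play_rows(increments=[[[0,0,-0.5,0],[0,0,-0.5,0]]], jaw=0)

```text
t: 15.4
tool_pos: [0.6289, 0.0077, 0.2994]
orientation: [1.319, 2.834, 0.021]
force: [-0.3, -0.4, 0.4]
opening: 0.0241
```

Run:
```python
from go import *
go(.626,.0083,.25,2.27)
p,d,c=shot('wrist','w6');w=load('w6')
u,v=map(int,proj(w,[.626,.0083,.185]));print(u-40,v-40,proj(w,[.626,.0083,.1985]),proj(w,[.626,.0083,.157]))
cv2.imwrite('pics/zw6.png',cv2.resize(p[v-40:v+40,u-40:u+40],None,fx=7,fy=7,interpolation=cv2.INTER_CUBIC))
```

```text
t 15.40 pos [0.6289 0.0077 0.2994] xang 2.2705 q6 -2.343 tilt [ 0.0199  0.0056 -0.9998] F [-0.25 -0.43  0.44] open 0.0241
shift cm [ 0.272 -0.279  4.932] turn 0.0005
241 159 (np.float64(281.8096173516521), np.float64(204.31446051771454)) (np.float64(281.80235101698776), np.float64(190.17228363905951))
```

View pics/w6.png

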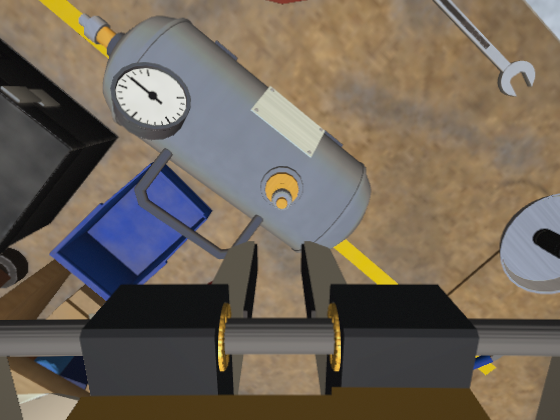

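View pics/zw6.png

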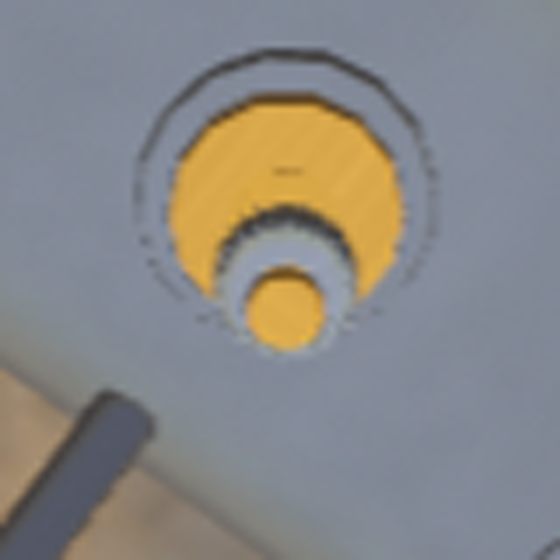

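Run:
```python
from go import *
ims=[]
for n,(u,v) in (('w4',(281.1,206.6)),('w6',(281.7,203.4))):
  w=load(n);d=w['d'];p=w['p']
  # world z map around
  o=[]
  for dv in range(-20,8):
    row=[]
    for du in range(-1,2):
      P=atd(w,u+du,v+dv);row.append(P[2])
    o.append(round(float(np.median(row))*1000,1))
  print(n,list(zip(range(-20,8),o)))
  M=np.float32([[14,0,-14*(u-25)],[0,14,-14*(v-30)]])
  ims.append(cv2.warpAffine(p,M,(395,580),flags=cv2.INTER_CUBIC))
cv2.imwrite('pics/cmp.png',np.hstack(ims))
obs=[('w1',278.1,201.9,.204,.0052),('w3',278.7,209.7,.1985,-1.4036),('w4',281.1,206.6,.1985,-2.3784),('w6',281.7,203.4,.1985,2.27)]
A=[];B=[]
for n,u,v,z,a in obs:
  e=atz(load(n),u,v,z)[:2]; c,s=np.cos(a),np.sin(a)
  A+=[[1,0,c,s],[0,1,s,-c]];B+=list(e)
x,*_=np.linalg.lstsq(np.array(A),np.array(B),rcond=None);print(x.round(4),(np.array(A)@x-B).round(4))
```

```text
w4 [(-20, 162.6), (-19, 167.7), (-18, 170.0), (-17, 173.7), (-16, 181.2), (-15, 183.1), (-14, 186.5), (-13, 187.3), (-12, 188.5), (-11, 187.7), (-10, 187.3), (-9, 188.0), (-8, 190.0), (-7, 194.5), (-6, 197.3), (-5, 198.7), (-4, 198.6), (-3, 199.5), (-2, 198.4), (-1, 199.3), (0, 198.7), (1, 198.3), (2, 198.4), (3, 197.5), (4, 198.6), (5, 186.0), (6, 144.7), (7, 144.9)]
w6 [(-20, 159.9), (-19, 164.1), (-18, 166.8), (-17, 169.5), (-16, 173.6), (-15, 181.6), (-14, 184.1), (-13, 187.7), (-12, 189.4), (-11, 189.1), (-10, 189.7), (-9, 190.4), (-8, 190.2), (-7, 189.6), (-6, 194.6), (-5, 197.1), (-4, 196.3), (-3, 197.4), (-2, 197.2), (-1, 197.1), (0, 197.2), (1, 197.8), (2, 197.3), (3, 197.4), (4, 197.6), (5, 197.1), (6, 188.6), (7, 142.6)]
[ 6.261e-01  8.300e-03  4.000e-04 -1.200e-03] [ 0.0003 -0.0008  0.0003  0.0008 -0.     -0.0001 -0.0005  0.0001]
```

View pics/cmp.png

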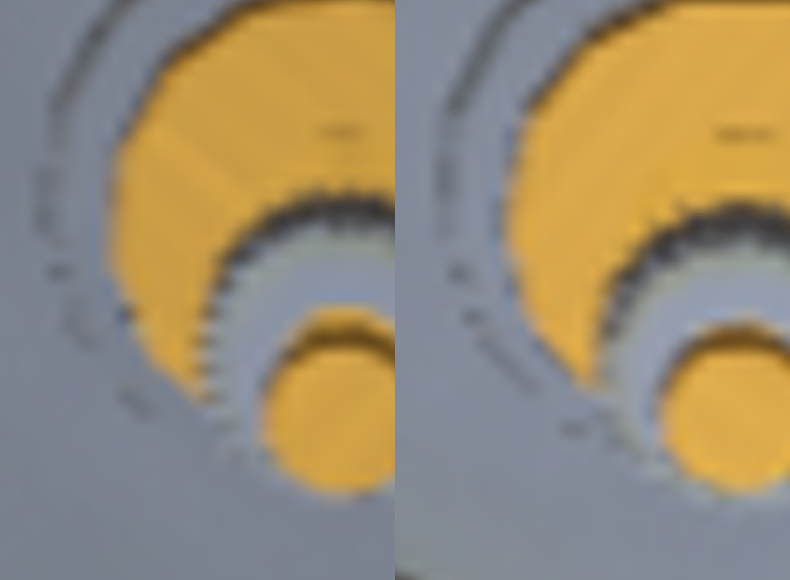

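```bash
python3 go.py .6261 .0083 .222 2.27
```

```text
t 15.45 pos [0.6284 0.0078 0.2979] xang 2.2706 q6 -2.343 tilt [ 0.0176  0.0058 -0.9998] F [-0.52  0.33 -1.1 ] open 0.0198
shift cm [ 0.238 -0.27   7.58 ] turn 0.0006
```

Emit:
play_rows(increments=[[[0.2,-0.2,2,0],[0.35,-0.3,4.5,0],[0.4,-0.35,7,0],[0.42,-0.36,7.7,0],[0.42,-0.36,7.7,0]]], jaw=0)

```text
t: 15.95
tool_pos: [0.6227, 0.0093, 0.2178]
orientation: [1.322, 2.84, 0.017]
force: [0.7, 0.8, -0.5]
opening: 0.0004
```

```bash
python3 go.py .6261 .0083 .2095 2.27
```

```text
t 15.95 pos [0.6227 0.0093 0.2178] xang 2.2706 q6 -2.343 tilt [ 0.0125  0.0062 -0.9999] F [ 0.66  0.83 -0.53] open 0.0004
shift cm [-0.294  0.188  0.837] turn 0.0006
```

Emit:
play_rows(increments=[[[-0.3,0.2,0.1,0],[-0.3,0.2,0.2,0],[-0.3,0.2,0.4,0],[-0.3,0.2,0.5,0]]])

```text
t: 16.35
tool_pos: [0.6266, 0.0082, 0.2135]
orientation: [1.321, 2.84, 0.018]
force: [0.4, 0.4, 0.3]
opening: 0.0003
```

```bash
python3 go.py .6261 .0083 .206 2.27
```

```text
t 16.35 pos [0.6266 0.0082 0.2135] xang 2.2706 q6 -2.344 tilt [ 0.0135  0.0061 -0.9999] F [0.41 0.38 0.35] open 0.0003
shift cm [ 0.038 -0.042  0.746] turn 0.0006
```

Emit:
play_rows(increments=[[[0.03,-0.03,0.25,0],[0.03,-0.03,0.5,0],[0.03,-0.03,0.75,0],[0.03,-0.03,0.8,0],[0.03,-0.03,0.8,0]]])

```text
t: 16.85
tool_pos: [0.6265, 0.0083, 0.2067]
orientation: [1.321, 2.838, 0.018]
force: [-3.2, 0.7, 7.8]
opening: 0.0005
```

```bash
python3 go.py .6261 .0083 .206 2.27
```

```text
t 16.85 pos [0.6265 0.0083 0.2067] xang 2.2706 q6 -2.344 tilt [ 0.0148  0.0059 -0.9999] F [-3.18  0.68  7.8 ] open 0.0005
shift cm [ 0.027 -0.033  0.071] turn 0.0006
```

Emit:
play_rows(increments=[[[0,0,0.1,0],[0,0,0.1,0],[0,0,0.1,0],[0,0,0.1,0],[0,0,0.1,0]]])

```text
t: 17.35
tool_pos: [0.6265, 0.0083, 0.2067]
orientation: [1.32, 2.838, 0.018]
force: [-3.8, -0.5, 6.7]
opening: 0.0004
```

Emit:
play_rows(increments=[[[0,0,0.1,0],[0,0,0.1,0],[0,0,0.1,0],[0,0,0.1,0],[0,0,0.1,0]]])

```text
t: 17.85
tool_pos: [0.6265, 0.0083, 0.2067]
orientation: [1.32, 2.838, 0.019]
force: [-3.2, -0.6, 7.3]
opening: 0.0007
```

Emit:
play_rows(increments=[[[0,0,0.1,0],[0,0,0.1,0],[0,0,0.1,0],[0,0,0.1,0],[0,0,0.1,0]]])

```text
t: 18.35
tool_pos: [0.6265, 0.0083, 0.2067]
orientation: [1.32, 2.837, 0.019]
force: [-3.0, 0.9, 6.3]
opening: 0.0003
```

Emit:
play_rows(increments=[[[0,0,0.1,0],[0,0,0.1,0],[0,0,0.1,0],[0,0,0.1,0],[0,0,0.1,0]]])

```text
t: 18.85
tool_pos: [0.6265, 0.0083, 0.2067]
orientation: [1.319, 2.837, 0.019]
force: [-4.0, -0.6, 6.9]
opening: 0.0005
```

Emit:
play_rows(increments=[[[0,0,0.1,0],[0,0,0.1,0],[0,0,0.1,0],[0,0,0.1,0],[0,0,0.1,0]]])

```text
t: 19.35
tool_pos: [0.6265, 0.0083, 0.2067]
orientation: [1.319, 2.836, 0.019]
force: [-3.4, -0.4, 6.8]
opening: 0.0004
```

Emit:
play_rows(increments=[[[0,0,0.1,0],[0,0,0.1,0],[0,0,0.1,0],[0,0,0.1,0],[0,0,0.1,0]]])

```text
t: 19.85
tool_pos: [0.6265, 0.0083, 0.2067]
orientation: [1.319, 2.836, 0.019]
force: [-3.9, -0.0, 7.2]
opening: 0.0004
```

Run:
```python
from go import *
go(.6261,.0083,.206,2.27)
p,d,c=shot('side','s7');q,_,_=shot('wrist','w7')
cv2.imwrite('pics/zs7.png',cv2.resize(p[170:280,270:390],None,fx=5,fy=5,interpolation=cv2.INTER_CUBIC))
```

```text
t 19.85 pos [0.6265 0.0083 0.2067] xang 2.2709 q6 -2.344 tilt [ 0.0179  0.0052 -0.9998] F [-3.92 -0.04  7.21] open 0.0004
shift cm [ 0.027 -0.03   0.071] turn 0.0009
```

View pics/zs7.png

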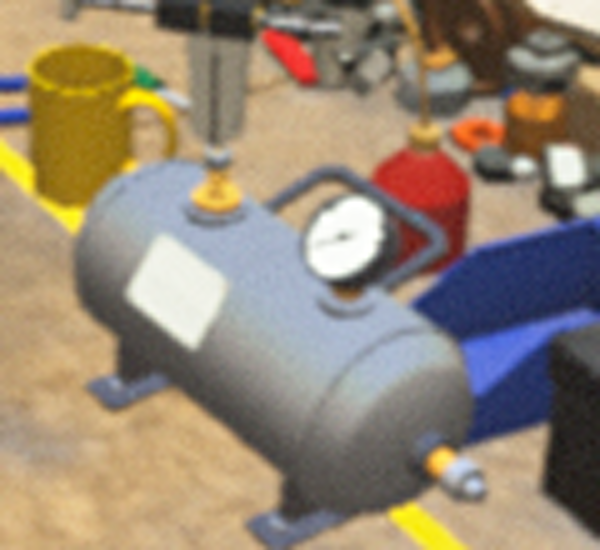

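View pics/w7.png

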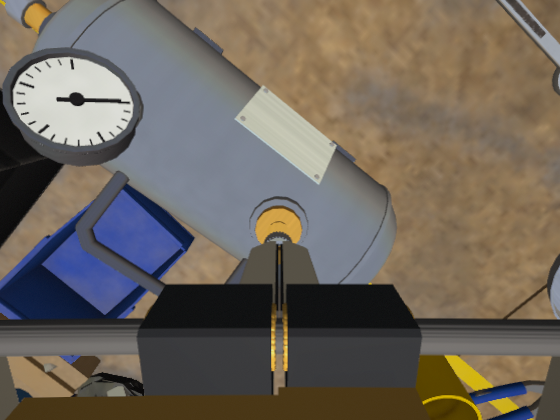

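Emit:
play_rows(increments=[[[0,0,0.1,0],[0,0,0.1,0],[0,0,0.1,0],[0,0,0.1,0],[0,0,0.1,0]]])

```text
t: 20.45
tool_pos: [0.6265, 0.0083, 0.2067]
orientation: [1.319, 2.835, 0.019]
force: [-4.0, -1.0, 7.1]
opening: 0.0002
```

Emit:
play_rows(increments=[[[0,0,-0.3,0],[0,0,-1.5,0],[0,0,-4,0],[0,0,-7,0],[0,0,-9,0]]])

```text
t: 20.95
tool_pos: [0.6253, 0.0078, 0.2997]
orientation: [1.318, 2.833, 0.021]
force: [0.3, 0.7, 1.1]
opening: 0.0007
```

Emit:
play_rows(increments=[[[0,0,0,0],[0,0,0,0],[0,0,0,0],[0,0,0,0]]])

```text
t: 21.35
tool_pos: [0.6245, 0.0079, 0.2977]
orientation: [1.319, 2.836, 0.019]
force: [0.6, 0.4, -0.3]
opening: 0.0003
```

Run:
```python
from go import *
go(.6261,.0083,.206,2.27)
w6=load('w6')
q,_,_=shot('wrist','w8');t,_,_=shot('top','t8')
w=load('w8');u,v=map(int,proj(w,[.626,.0083,.1985]))
a=cv2.resize(q[v-40:v+40,u-40:u+40],None,fx=5,fy=5,interpolation=cv2.INTER_CUBIC)
u,v=map(int,proj(w,[.627,-.118,.194]));v=max(v,50);u=max(u,50)
b=cv2.resize(q[v-50:v+50,u-50:u+50],(400,400),interpolation=cv2.INTER_CUBIC)
cv2.imwrite('pics/z8.png',np.hstack([a,b]))
cv2.imwrite('pics/zt8.png',cv2.resize(t[140:270,140:350],None,fx=3.5,fy=3.5,interpolation=cv2.INTER_CUBIC))
u0,v0=proj(w,[.6261,.0083,.1985])
print([(dv,round(float(np.median([atd(w,u0+du,v0+dv)[2] for du in(-1,0,1)]))*1000,1)) for dv in range(-16,6)])
```

```text
t 21.35 pos [0.6245 0.0079 0.2977] xang 2.2709 q6 -2.344 tilt [ 0.0177  0.0052 -0.9998] F [ 0.65  0.39 -0.28] open 0.0003
shift cm [ 0.000e+00 -7.000e-03  9.167e+00] turn 0.0009
[(-16, 175.0), (-15, 182.7), (-14, 185.0), (-13, 188.8), (-12, 190.8), (-11, 191.7), (-10, 191.3), (-9, 191.5), (-8, 191.0), (-7, 191.1), (-6, 195.3), (-5, 198.1), (-4, 199.1), (-3, 200.2), (-2, 199.1), (-1, 198.8), (0, 198.8), (1, 198.2), (2, 199.0), (3, 199.1), (4, 198.3), (5, 192.3)]
```

View pics/z8.png

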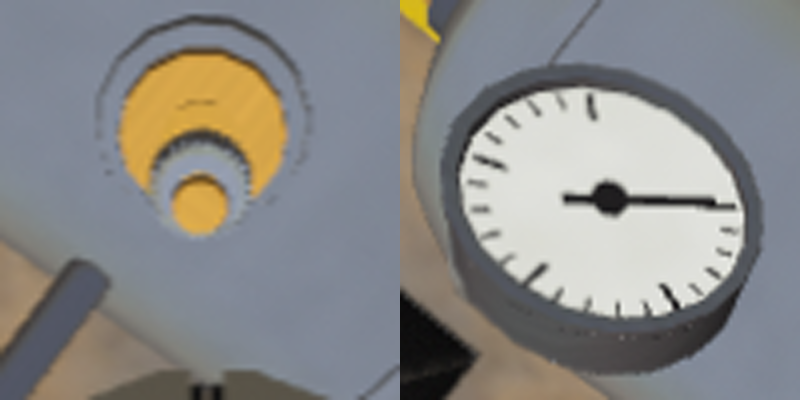

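View pics/zt8.png

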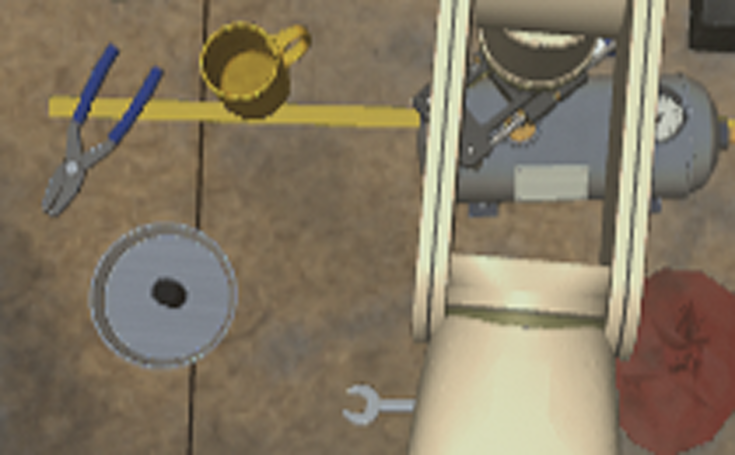

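```bash
python3 -c "
from plant import *
print(close_job())"
```

```text
the job is handed in; nothing more can be done
None
```

The job is handed in after about 21 s of robot time (limit 72 s); `close_job()` gives no verdict.

**What I did:** I pulled the dust cap off and stood it upright in the middle of the parts dish. I then turned the lock nut about 4.65 rad anticlockwise, letting the hand rise with the thread. With the fingers closed, I held the pin down for about 3.7 s and then backed off to about 90 mm above the pin.

**Last checks:**
- **Dust cap:** it is standing in the dish.
- **Lock nut:** it sits about 3 mm higher. The pin stood 11 mm above the nut before and 7.6 mm after, and the full climb is 3 mm. The joint angle can't be read directly, so this confirms the 4.65 rad only through the hand turn and the climb, which depth can show to about 0.5 mm.
- **Gauge:** the needle is on the zero mark.
- **Valve pin:** it is back at about 199 mm, not pressed.
- **Robot:** the arm touches nothing.
- **Bystanders:** the mug and pliers look unmoved. The wrench was partly hidden in the last picture, and the bearing was not rechecked; the arm's moves stayed clear of both.

**Disagreements:** the wrist camera read 1–2 mm off the top and side cameras, so I averaged views from different wrist turns. Side forces of up to about 6 N built up while turning the nut and about 4 N while pressing the pin. The tool also ended tilted by about 1°. None of these had a visible effect on the result.

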